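# Hold the incubator lid at the inspection angle

### The job

On the blue bench-top incubator, turn the brass wing nut anticlockwise by hand until its tongue lies along the front of the white lid, clear of it. Then lift the lid by its steel handle until its side edge lines up with the red angle pointer, and finish while holding it there in the gripper, still, as nothing else keeps it open. Leave the red pointer as it is set and the bottle, dishes and tip rack where they stand.

Things in the scene. Friction and masses are not known exactly. Their poses are not given: they have to be found in the camera images.
- incubator: Fixed incubator, blue with black top, 260 (its x) by 320 (its y) by 100 mm high; origin at the centre of its underside, x towards its back, y to its left, z up. Random place and yaw. In this frame: lid hinge line parallel to y at x = 115, z = 100 mm; wing nut's upright axis at x = -95, y = 85 mm; pointer and a look-only arc with ticks at the right side, y about -140 mm.
- lid (a joint): Angle of the white lid (180 mm from hinge to front edge, 230 mm wide, 16 mm thick, top at 116 mm above the bench when shut, about 0.45 kg): 0 = shut and level, grows as its front edge rises, 1.5 = stop. Almost no friction: it falls shut when let go. While the nut's tongue lies over its front edge it is truly locked.
- lid_handle (a point): Middle of the lid's handle (its bar: lid_c1): round steel bar, 12 mm thick, 90 mm long, parallel to the hinge line, on a 10 mm post at each end. With the lid shut it is 156 mm above the bench (40 mm above the lid), 150 mm in front of the hinge line, at y = -30 mm in the incubator's frame. Turns with the lid; y along the bar, z square to the lid. The bar can turn between gripping fingers.
- lid_edge (a point): Point on the lid's right (-y) side face, marked by a black stripe, 150 mm from the hinge line, at mid thickness; axes as the lid's (x along the lid towards the hinge).
- wing (a joint): Turn of the brass wing nut: 0 = tongue points straight back over the lid, grows anticlockwise seen from above, 1.6 = stop. From 1.1 on the tongue is clear of the lid; at 1.57 it lies along the lid's front edge, pointing to the incubator's left. Starts between 0 and 0.25, has light friction (0.06 N m), stays where it is left and does not rise as it turns.
- wing_grip (a point): Middle of the nut's upright wing, on its axis, 158 mm above the bench: a flat blade 46 mm long, 12 mm thick, 30 mm high (143 to 173 mm above the bench). The blade lies in line with the tongue; x runs along both, towards the tongue's tip. The tongue is 14 mm wide, reaches 50 mm from the axis, and its top is 126 mm above the bench.
- pointer (a joint): Angle of the red pointer, in the same terms as the lid's: 0 = level, pivots about the same hinge line. Set at random between 0.5 and 0.9; the lid is to be held at this same angle. It stays where it is unless knocked.
- pointer_tip (a point): Tip of the red pointer: a flat red bar 4 mm thick, 8 mm high, reaching 145 mm from the hinge line, at y = -138 mm in the incubator's frame (23 mm outside the lid's right side); x runs along the pointer towards the hinge.
- medium: Amber bottle with a blue cap, 64 mm diameter, 140 mm tall, loose, standing to the left of the incubator; origin at the centre of its base. To be left alone.
- dishes: Stack of two clear dishes with a white lid, 91 mm diameter, 29 mm high, loose, to the left of the incubator; origin at the centre of its base. To be left alone.
- tiprack: Pipette-tip rack, blue with a clear cover, 122 by 82 by 58 mm high, loose, to the right of the incubator; origin at the centre of its base. To be left alone.

How it is judged:
By the outcome, as a careful person would: the job done as asked, in the order asked, and still so for the second after the job is handed in, while the arm keeps its last pose, push and grip.
It also fails if it takes over 48 s, if anything falls off the work surface, if the arm or the gripper's body presses on something with over 40 N, if the wrist force passes 120 N, or if a joint passes its speed limit or range.

### The arm

A 6-joint arm with a two-finger parallel gripper is mounted at the origin on the work surface. World frame = base frame: x ahead of the robot, y to its left, z up, the work surface at z = 0. Lengths are in m, angles in rad, forces in N, time in s.
With the tool pointing down it reaches from about 0.35 to 0.725 m from the base axis. Payload 4.3 kg.
Tool frame: the origin (TCP) lies at the very end of the fingers, on their centre line; the grasp point (between the pads) lies 19 mm behind it; z points along the fingers, y is the line along which they close (so a half turn about z gives the same grasp; the last joint's range is limited). The gripper opens to 85 mm and grips with 20 to 120 N. Pads are 22 mm wide; open, the fingers measure 114 mm over their backs; the gripper's body (76 mm by 85 mm) begins 54 mm behind the grasp point. The pads swing forward as they close: fully open they stand 13 mm farther back than shut.
Start: joints at [1.053, 0.377, 0.081, 1.274, 0, 1.46], TCP at [0.228, 0.528, 0.231] pointing down, gripper open.
Joint ranges: [-2.72, 2.72], [-0.84, 1.66], [-1.02, 1.22], [-1.77, 2.12], [-1.37, 1.28], [-3.14, 3.14]. Speed limits (rad/s): [2.57, 2.57, 3.14, 3.14, 3.14, 3.14].

### API

Orientations are given as a unit quaternion [x, y, z, w].
In Python, from plant import robot gives the robot as it stands. The module is installed in compiled form; this text tells all that it offers.
- The arm moves only by the tool move_arm, never from a script. Its argument "rows" is a list of rows, each a list of 7 numbers: the turn, a rotation vector about the tool's x, y, z in rad, then the shift along the tool's x, y, z in mm, then the opening, from -1 (shut) to 1 (fully open), so that 0 is half open. In form: [[ax, ay, az, x, y, z, grip], ...]. A call has 1 to 8 rows; each row is the pose to reach, as a shift and turn from the pose commanded when the call began, along the tool's axes at that moment; what a row does not reach only later rows make up. A row lasts 1/12 s, in which the tool goes at most 41.7 mm and 7.16 degrees, less where a joint would pass 70% of its speed; a pose out of reach is approached as far as the arm can. A call with a gripper value outside its range is refused whole. The fingers move at their own pace and stop on an object; the grip force is fixed at half the most. Time passes only in rows, so rows that repeat a pose let the fingers close. It gives the time, the measured TCP pose, the force, the opening and the grip force at its end, in the units of the state.
- robot.sense(): the state, without advancing time (a new reading comes with each control period).
- robot.get_image(name): name is "side" or "top"; returns (picture, depth): 480x640x3 uint8, red, green, blue; 480x640 float32, m along the optical axis (not along the pixel's ray), 0 where there is no reading.
- robot.calibration(name): a dict with "mtx" (3x3 intrinsics, pixels), "k1" (the pictures are not rectified: a ray, as slopes to the right and down, at radius r is drawn at 1 + k1 r^2 times it, then the intrinsics apply), "position" and "orientation" of the camera in the world. Camera axes: x right, y up, looking along -z (the intrinsics and any distortion apply to the point x, -y, -z); pixel columns grow to the right and rows downward; lengths in m; the calibration is good to about 2 mm. A picture is of the moment at which its call begins. calibration takes no time and is no camera call.
- robot.job_done(): hands the job in; it is judged then, once.
Trained networks look in the newest picture that a camera, given by its name, has taken for a name from the list of things; names that differ only in an ending like _2 or _b are one class to them, and where a whole thing is asked for, a point or a joint stands for the part that bears it (a point fixed in the world has none). Each returns a list of dicts, best first, with "confidence" (0 to 1); they miss things now and then, are a little off and sometimes report something else, mostly with a low value. They report only what shows in the picture. A call takes as long as a camera call.
- robot.masks_of(target, camera): "mask" (480x640 bool, what is visible of it) and "at" ([row, column] in pixels, amid what is visible of it).
The state is a dict: "t": time; "joint_pos": joint angles; "joint_velocities": joint speeds; "joint_torque": joint torques, N m; "ee_pos": TCP position; "ee_rot": TCP orientation; "wrist_force": force on the tool from outside, world axes, zero at the start; "wrist_torque": the same for the moment, N m; "gripper_width": opening from 0.0 (shut) to 1.0 (fully open); "grip_force": force on a finger pad.
Only numpy, scipy, OpenCV 4.12 (cv2) and the standard library are available. Lean on these libraries where they do the work, as an engineer would, in place of code of your own. Each camera call takes 0.05 s, during which the arm holds its last target. There are 200 camera calls.

## Working session

There is one attempt and no reset: what is moved stays moved. The work goes in short steps, Python scripts to look and compute and a tool call to move; the robot and the scene stay as the last step left them, time stands still between calls to the robot, and variables do not carry over. Pictures are saved under pics/ and viewed, at most 10 in all, crops included, and the job is handed in when it is done.

Besides the shell and the picture viewer there is one more tool, called after "Emit:" as name([rows], argument=value, ...), one row to a line, values as JSON. move_arm: Moves the arm, as the interface text tells. Its arguments: {"type":"object","properties":{"rows":{"type":"array","items":{"type":"array","items":{"type":"number"}}}},"required":["rows"]}

```bash
mkdir -p pics
cat > h.py <<'E'
import numpy as np, cv2
from scipy.spatial.transform import Rotation as R
from plant import robot
def cloud(name, d):
    c=robot.calibration(name); K=np.array(c["mtx"],float); k1=c["k1"]
    v,u=np.mgrid[0:480,0:640]
    p=np.stack([u,v],-1).reshape(-1,1,2).astype(np.float64)
    n=cv2.undistortPoints(p,K,np.array([k1,0,0,0,0.])).reshape(480,640,2)
    P=np.stack([n[...,0]*d,-n[...,1]*d,-d],-1)
    return P@R.from_quat(c["orientation"]).as_matrix().T+np.array(c["position"])
def snap(name,fn=None):
    im,d=robot.get_image(name)
    if fn: cv2.imwrite("pics/"+fn,im[...,::-1])
    return im,d,cloud(name,d)
E
python3 - <<'E'
from h import *
print({k:np.round(v,3) for k,v in robot.sense().items()})
for n in("top","side"):
    im,d,P=snap(n,n+"0.png"); c=robot.calibration(n); print(n,c)
    for t in("incubator","lid","lid_handle","lid_edge","wing","wing_grip","pointer","pointer_tip","medium","dishes","tiprack"):
        for r in robot.masks_of(t,n)[:2]:
            m=r["mask"]&(d>0); q=P[m]
            print(t,round(r["confidence"],2),np.round(r["at"]),m.sum(),np.round(np.median(q,0),3) if len(q) else "",np.round(np.percentile(q,[3,97],axis=0),3).tolist() if len(q) else "")
E
```

```text
{'t': np.float64(0.0), 'joint_pos': array([ 1.053,  0.378,  0.08 ,  1.274, -0.   ,  1.46 ]), 'joint_velocities': array([ 0.001, -0.   , -0.001, -0.002, -0.   ,  0.   ]), 'joint_torque': array([ 1.0000e-03, -4.6360e+01,  2.6988e+01,  2.1000e-02, -0.0000e+00,
        0.0000e+00]), 'ee_pos': array([0.228, 0.527, 0.23 ]), 'ee_rot': array([ 0.202,  0.979, -0.001, -0.   ]), 'wrist_force': array([-0.306,  0.409, -0.326]), 'wrist_torque': array([ 0.013, -0.074,  0.04 ]), 'grip_force': np.float64(0.0), 'gripper_width': np.float64(0.998)}
top {'mtx': array([[543.16979885,   0.        , 319.64440616],
       [  0.        , 543.16979885, 230.30257537],
       [  0.        ,   0.        ,   1.        ]]), 'k1': -0.15213904520097346, 'position': array([0.42986329, 0.03305586, 1.28225492]), 'orientation': array([ 0.05424568, -0.04612956, -0.69581095,  0.71468636])}
incubator 0.9 [242. 358.] 17060 [ 0.575 -0.035  0.113] [[0.448, -0.186, 0.096], [0.708, 0.117, 0.159]]
lid 0.85 [225. 361.] 8736 [ 0.604 -0.044  0.117] [[0.512, -0.153, 0.112], [0.697, 0.067, 0.156]]
lid_handle 0.63 [231. 360.] 8574 [ 0.
[... 1972 characters left out ...]
176]]
wing_grip 0.2 [338. 323.] 1651 [0.554 0.241 0.03 ] [[0.514, 0.19, 0.006], [0.593, 0.272, 0.033]]
pointer 0.45 [176. 300.] 131 [ 0.623 -0.186  0.152] [[0.581, -0.522, 0.001], [0.67, -0.172, 0.194]]
pointer_tip 0.73 [337. 322.] 1728 [0.553 0.241 0.03 ] [[0.512, 0.19, 0.003], [0.593, 0.272, 0.033]]
pointer_tip 0.55 [175. 309.] 97 [ 0.598 -0.179  0.175] [[0.572, -0.23, 0.127], [0.626, -0.171, 0.203]]
dishes 0.78 [337. 323.] 1708 [0.553 0.241 0.03 ] [[0.512, 0.19, 0.004], [0.593, 0.272, 0.033]]
dishes 0.32 [225. 300.] 4450 [ 0.61  -0.014  0.119] [[0.516, -0.142, 0.108], [0.702, 0.081, 0.157]]
tiprack 0.85 [194. 342.] 519 [ 0.507 -0.301  0.06 ] [[0.458, -0.344, 0.057], [0.573, -0.17, 0.127]]
```

Run:
```python
from h import *
for n in("top","side"):
    im,d,P=snap(n)
    cv2.imwrite(f"pics/{n}crop.png",cv2.resize(im[130:350,220:520] if n=="top" else im[130:350,180:480],None,fx=2.6,fy=2.6,interpolation=cv2.INTER_CUBIC)[...,::-1])
    m=robot.masks_of("lid",n)[0]["mask"]&(d>0)
    q=P[m]; q=q[(q[:,2]>.111)&(q[:,2]<.122)]
    r=cv2.minAreaRect((q[:,:2]*1000).astype(np.float32)); print(n,"lid",r)
    m=robot.masks_of("incubator",n)[0]["mask"]&(d>0); q=P[m]; q=q[(q[:,2]>.09)&(q[:,2]<.122)]
    print("inc",cv2.minAreaRect((q[:,:2]*1000).astype(np.float32)))
    q=P[(P[...,2]>.162)&(P[...,2]<.18)&(abs(P[...,0]-.515)<.05)&(abs(P[...,1]-.068)<.05)&(d>0)]
    print("wing top",cv2.minAreaRect((q[:,:2]*1000).astype(np.float32)),len(q), np.median(q,0))
    q=P[(P[...,2]>.146)&(P[...,2]<.165)&(abs(P[...,0]-.55)<.06)&(abs(P[...,1]+.07)<.07)&(d>0)]
    print("handle",cv2.minAreaRect((q[:,:2]*1000).astype(np.float32)),len(q))
    hsv=cv2.cvtColor(im,cv2.COLOR_RGB2HSV)
    red=((hsv[...,0]<8)|(hsv[...,0]>172))&(hsv[...,1]>150)&(hsv[...,2]>80)&(P[...,2]>.1)&(d>0)
    q=P[red]; q=q[(abs(q[:,1]+.18)<.04)]; print("red",len(q)); print(np.round(q[np.argsort(q[:,0])][::6],3).tolist())
```

```text
top lid ((605.9486083984375, -42.79412841796875), (232.4530792236328, 181.55209350585938), 75.6083984375)
inc ((540.8189697265625, 61.47238540649414), (19.57464027404785, 0.0), -178.22494506835938)
wing top ((510.6246337890625, 70.54960632324219), (12.058685302734375, 46.21018981933594), 79.28053283691406) 134 [0.5099656  0.07014145 0.17254897]
handle ((540.3915405273438, -55.57419204711914), (99.94306945800781, 12.41015625), 75.52156829833984) 268
red 99
[[0.562, -0.173, 0.203], [0.566, -0.171, 0.202], [0.572, -0.175, 0.203], [0.579, -0.196, 0.105], [0.582, -0.175, 0.19], [0.587, -0.178, 0.186], [0.592, -0.198, 0.104], [0.599, -0.198, 0.104], [0.604, -0.183, 0.17], [0.608, -0.182, 0.167], [0.614, -0.188, 0.159], [0.618, -0.186, 0.159], [0.624, -0.187, 0.154], [0.629, -0.188, 0.148], [0.637, -0.192, 0.138], [0.645, -0.193, 0.134], [0.669, -0.199, 0.112]]
side lid ((607.8204345703125, -40.20118713378906), (235.15924072265625, 180.82821655273438), 75.62747192382812)
inc ((587.7529296875, -35.75425720214844), (325.2470397949219, 271.5196838378906), 75.88374328613281)
wing top ((512.7355346679688, 72.505615234375), (14.395298957824707, 46.153099060058594), 79.51023864746094) 185 [0.51292156 0.07449065 0.17172116]
handle ((541.959716796875, -53.442604064941406), (99.36820220947266, 11.693111419677734), 75.26068115234375) 138
red 60
[[0.567, -0.171, 0.207], [0.574, -0.174, 0.198], [0.584, -0.179, 0.19], [0.593, -0.179, 0.182], [0.603, -0.179, 0.174], [0.613, -0.185, 0.162], [0.62, -0.183, 0.155], [0.63, -0.184, 0.146], [0.641, -0.188, 0.133], [0.649, -0.193, 0.125]]
```

View pics/topcrop.png

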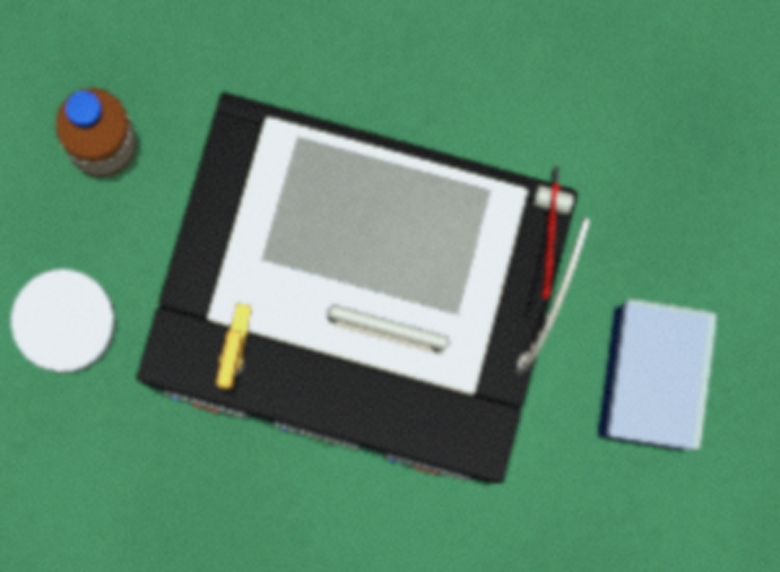

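View pics/sidecrop.png

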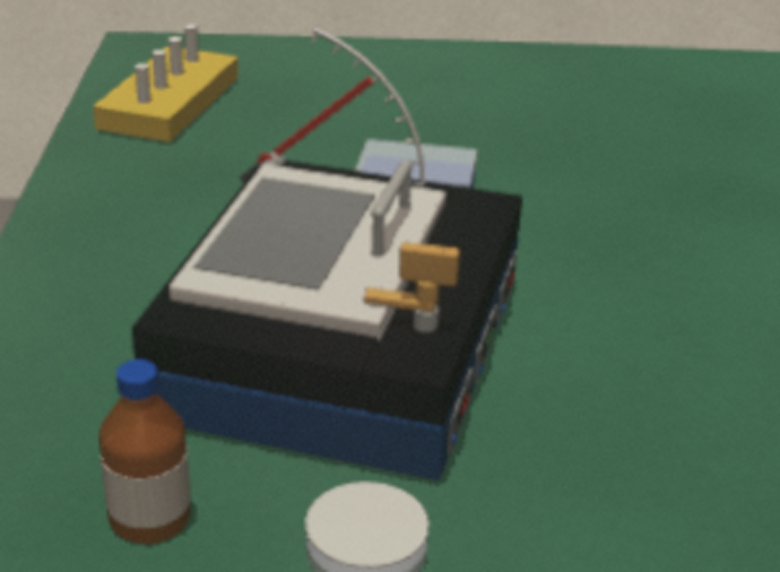

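Both views agree. In the top crop the nut is at about (235,345) with its tongue over the lid, the handle at (388,328) and the red pointer at (550,240). The incubator is at about (583,-35) mm with yaw -14.4°, and the wing is at about 0.07.

```bash
cat >> h.py <<'E'
O=np.array([.5828,-.0353]); YAW=np.radians(-14.4)
ex=np.array([np.cos(YAW),np.sin(YAW)]); ey=np.array([-ex[1],ex[0]])
def w(x,y,z): return np.append(O+x*ex+y*ey,z)
def row(pos,yawy,tilt=0):
    """row from the measured pose to TCP pos, tool down, tool y at yaw yawy (deg); tilt rad about incubator y"""
    s=robot.sense(); R0=R.from_quat(s["ee_rot"]); a=np.radians(yawy)
    y=np.array([np.cos(a),np.sin(a),0]); z=np.array([0,0,-1.]); x=np.cross(y,z)
    Rt=R.from_rotvec(tilt*np.append(ey,0))*R.from_matrix(np.stack([x,y,z],1))
    print("turn",np.round((R0.inv()*Rt).as_rotvec(),3),"shift",np.round(R0.inv().apply(np.array(pos)-s["ee_pos"])*1000,1))
E
python3 - <<'E'
from h import *
row([.512,.071,.231],79.3)
im,d,P=snap("side")
# pointer angle fit
for n in("top","side"):
    xs=[]
    for i in range(3):
        im,d,P=snap(n)
        hsv=cv2.cvtColor(im,cv2.COLOR_RGB2HSV)
        red=((hsv[...,0]<8)|(hsv[...,0]>172))&(hsv[...,1]>130)&(hsv[...,2]>60)&(P[...,2]>.115)&(d>0)
        q=P[red]; Q=q[:,:2]-O; X=np.c_[Q@ex,Q@ey,q[:,2]]; X=X[(abs(X[:,1]+.138)<.015)&(X[:,0]<.1)]; xs.append(X)
    X=np.concatenate(xs); l=cv2.fitLine(np.float32(X[:,[0,2]]),cv2.DIST_HUBER,0,.01,.01).ravel()
    print(n,len(X),"slope ang",np.arctan(-l[1]/l[0]),"at hinge z",l[3]+l[1]/l[0]*(.115-l[2]),"mean ang about hinge",np.median(np.arctan2(X[:,2]-.1,.115-X[:,0])),"y",np.median(X[:,1]))
E
```

```text
turn [ 0.     0.    -0.221] shift [-4.419e+02 -3.068e+02  3.000e-01]
top 263 slope ang 0.75700206 at hinge z 0.1164086 mean ang about hinge 0.874311234139526 y -0.1366174639121294
side 269 slope ang 0.7666983 at hinge z 0.114355616 mean ang about hinge 0.8866312120911324 y -0.13576154105207833
```

Emit:
move_arm([
  [0, 0, -0.22, -442, -307, 0, 0],
  [0, 0, -0.22, -442, -307, 0, 0],
  [0, 0, -0.22, -442, -307, 0, 0],
  [0, 0, -0.22, -442, -307, 0, 0],
  [0, 0, -0.22, -442, -307, 0, 0],
  [0, 0, -0.22, -442, -307, 0, 0],
  [0, 0, -0.22, -442, -307, 0, 0],
  [0, 0, -0.22, -442, -307, 0, 0],
])

```text
t: 2.52
ee_pos: [0.4038, 0.2445, 0.2316]
ee_rot: [0.094, 0.996, 0.0, 0.0]
wrist_force: [1.0, 0.1, -0.0]
gripper_width: 0.497
grip_force: 0.0
```

```bash
python3 -c "
from h import *
row([.512,.071,.231],79.3)"
```

```text
turn [ 0.001  0.001 -0.001] shift [-138.7 -150.2    0.6]
```

Emit:
move_arm([
  [0, 0, 0, -139, -150, 0, 0],
  [0, 0, 0, -139, -150, 0, 0],
  [0, 0, 0, -139, -150, 0, 0],
  [0, 0, 0, -139, -150, 0, 0],
  [0, 0, 0, -139, -150, 0, 0],
  [0, 0, 0, -139, -150, 0, 0],
  [0, 0, 0, -139, -150, 0, 0],
])

```text
t: 3.1
ee_pos: [0.5124, 0.0713, 0.2311]
ee_rot: [0.096, 0.995, 0.0, -0.0]
wrist_force: [-0.7, -0.4, 0.9]
gripper_width: 0.496
grip_force: 0.0
```

```bash
python3 -c "
from h import *
row([.512,.071,.139],79.3)
im,d,P=snap('side'); cv2.imwrite('pics/w1.png',cv2.resize(im[130:330,230:480],None,fx=3,fy=3)[...,::-1])"
```

```text
turn [ 0.    -0.    -0.005] shift [ 0.3 -0.4 92.1]
```

View pics/w1.png

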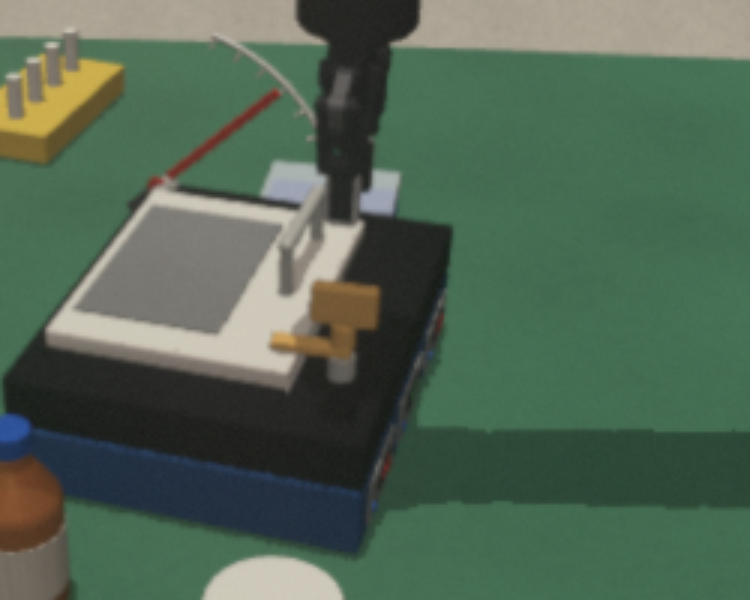

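The fingertips at (345,215) are above the blade at (345,305). Next: descend and close.

Emit:
move_arm([
  [0, 0, 0, 0, 0, 30, 0],
  [0, 0, 0, 0, 0, 55, 0],
  [0, 0, 0, 0, 0, 75, 0],
  [0, 0, 0, 0, 0, 88, 0],
  [0, 0, 0, 0, 0, 92, 0],
  [0, 0, 0, 0, 0, 92, 0],
])

```text
t: 3.65
ee_pos: [0.5098, 0.0743, 0.1384]
ee_rot: [0.093, 0.996, 0.0, -0.001]
wrist_force: [-0.0, -0.7, 0.1]
gripper_width: 0.501
grip_force: 0.0
```

Emit:
move_arm([
  [0, 0, 0, 0, 0, 0, -1],
  [0, 0, 0, 0, 0, 0, -1],
  [0, 0, 0, 0, 0, 0, -1],
  [0, 0, 0, 0, 0, 0, -1],
  [0, 0, 0, 0, 0, 0, -1],
  [0, 0, 0, 0, 0, 0, -1],
])

```text
t: 4.15
ee_pos: [0.5118, 0.0713, 0.141]
ee_rot: [0.094, 0.996, -0.002, 0.001]
wrist_force: [-3.3, -5.1, 3.6]
gripper_width: 0.148
grip_force: 58.6
```

Emit:
move_arm([
  [0, 0, -0.09, 0, 0, 0, -1],
  [0, 0, -0.19, 0, 0, 0, -1],
  [0, 0, -0.29, 0, 0, 0, -1],
  [0, 0, -0.39, 0, 0, 0, -1],
  [0, 0, -0.49, 0, 0, 0, -1],
  [0, 0, -0.59, 0, 0, 0, -1],
  [0, 0, -0.69, 0, 0, 0, -1],
  [0, 0, -0.79, 0, 0, 0, -1],
])

```text
t: 4.82
ee_pos: [0.5118, 0.0715, 0.141]
ee_rot: [-0.298, 0.954, -0.002, 0.0]
wrist_force: [-3.6, -5.3, 4.7]
gripper_width: 0.147
grip_force: 58.6
```

Emit:
move_arm([
  [0, 0, -0.1, 0, 0, 0, -1],
  [0, 0, -0.2, 0, 0, 0, -1],
  [0, 0, -0.3, 0, 0, 0, -1],
  [0, 0, -0.4, 0, 0, 0, -1],
  [0, 0, -0.5, 0, 0, 0, -1],
  [0, 0, -0.6, 0, 0, 0, -1],
  [0, 0, -0.7, 0, 0, 0, -1],
  [0, 0, -0.7, 0, 0, 0, -1],
])

```text
t: 5.48
ee_pos: [0.5115, 0.0717, 0.1409]
ee_rot: [-0.607, 0.795, -0.001, -0.001]
wrist_force: [-2.9, -4.4, 4.4]
gripper_width: 0.144
grip_force: 58.7
```

```bash
python3 -c "
from h import *
s=robot.sense(); print(s['wrist_force'],s['wrist_torque'],s['gripper_width'],s['joint_pos'])
Y=R.from_quat(s['ee_rot']).as_matrix()[:,1]; print('wing est',np.arctan2(-Y[0],Y[1])-YAW)
im,d,P=snap('side'); cv2.imwrite('pics/w2.png',cv2.resize(im[130:330,230:480],None,fx=3,fy=3)[...,::-1])"
```

```text
[-2.89710153 -4.43152879  4.4177395 ] [-0.82462829  0.70626805  0.07850133] 0.14391556977138867 [ 0.0182423   0.3055911  -0.26173565  1.00272377 -0.00315248 -1.28673596]
wing est 1.5563067492050493
```

View pics/w2.png

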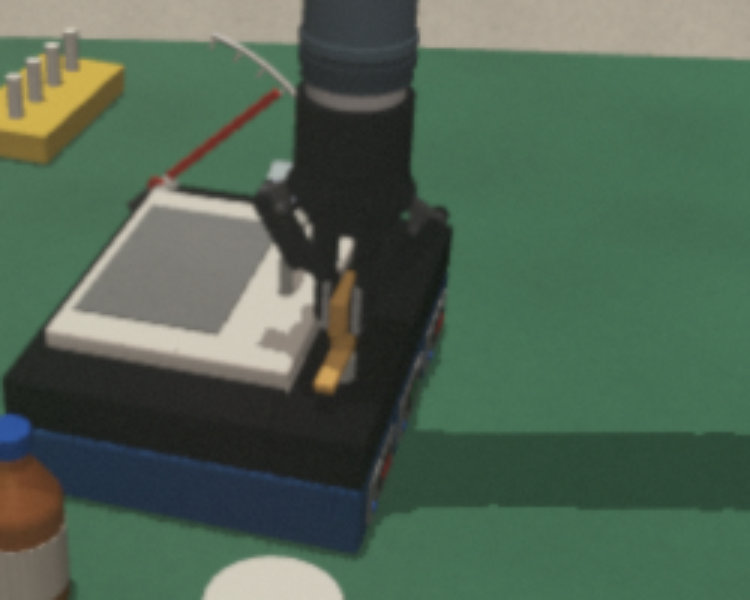

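The tongue at (330,380) now lies along the lid front, clear of it. Next: release and rise.

Emit:
move_arm([
  [0, 0, 0, 0, 0, 0, 0],
  [0, 0, 0, 0, 0, 0, 0],
  [0, 0, 0, 0, 0, 0, 0],
  [0, 0, 0, 0, 0, 0, 0],
  [0, 0, 0, 0, 0, -30, 0],
  [0, 0, 0, 0, 0, -60, 0],
  [0, 0, 0, 0, 0, -85, 0],
  [0, 0, 0, 0, 0, -85, 0],
])

```text
t: 6.2
ee_pos: [0.5149, 0.0732, 0.2299]
ee_rot: [-0.606, 0.795, -0.003, 0.004]
wrist_force: [1.5, -0.2, 0.4]
gripper_width: 0.507
grip_force: 0.0
```

```bash
python3 -c "
from h import *
row([.5412,-.055,.226],165.6)
im,d,P=snap('top')
q=P[(P[...,2]>.162)&(P[...,2]<.18)&(abs(P[...,0]-.515)<.04)&(abs(P[...,1]-.068)<.04)&(d>0)]
print(len(q))"
```

```text
turn [-0.009  0.003 -0.017] shift [116.7 -59.4   4.1]
0
```

Emit:
move_arm([
  [0, 0, -0.016, 30, -16, 0, 0],
  [0, 0, -0.016, 65, -34, 0, 0],
  [0, 0, -0.016, 100, -50, 0, 0],
  [0, 0, -0.016, 116, -58, 0, 0],
  [0, 0, -0.016, 116, -58, 0, 0],
  [0, 0, -0.016, 116, -58, 0, 0],
])

```text
t: 6.75
ee_pos: [0.5362, -0.0547, 0.223]
ee_rot: [-0.612, 0.791, 0.001, -0.0]
wrist_force: [-0.1, -0.4, 0.8]
gripper_width: 0.497
grip_force: 0.0
```

```bash
python3 -c "
from h import *
row([.5412,-.055,.139],165.6)
for n in ('top','side'):
  im,d,P=snap(n)
  if n=='side': cv2.imwrite('pics/h1.png',cv2.resize(im[130:330,230:480],None,fx=3,fy=3)[...,::-1])
  for z0,z1,c in((.165,.18,(.512,.071)),(.146,.165,(.5412,-.055))):
    q=P[(P[...,2]>z0)&(P[...,2]<z1)&(abs(P[...,0]-c[0])<.04)&(abs(P[...,1]-c[1])<.06)&(d>0)]
    if len(q)>5: print(n,len(q),cv2.minAreaRect(np.float32(q[:,:2]*1000)))
"
```

```text
turn [ 0.002  0.001 -0.003] shift [-0.9 -5.1 84. ]
top 128 ((510.4996032714844, 70.23497772216797), (45.117435455322266, 11.894203186035156), 75.06147766113281)
top 48 ((550.4606323242188, -15.921194076538086), (18.332414627075195, 11.053746223449707), 72.95326232910156)
side 107 ((512.3941650390625, 73.07207489013672), (46.0363655090332, 11.76246452331543), 71.9710464477539)
side 132 ((542.696044921875, -50.98997116088867), (102.39810180664062, 11.523542404174805), 75.85509490966797)
```

View pics/h1.png

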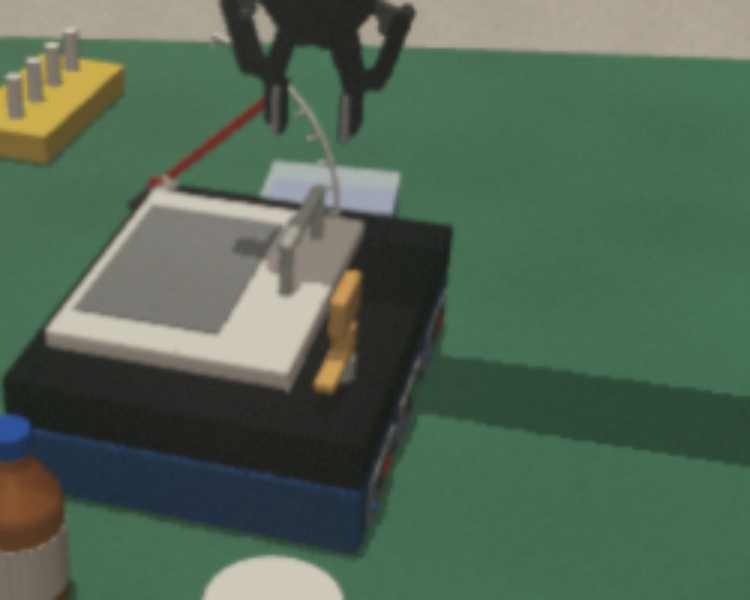

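The wing is parallel to the lid front at (340,330) and the open fingers straddle the bar. Next: descend and grip.

Emit:
move_arm([
  [0, 0, 0, -1, -5, 25, 0],
  [0, 0, 0, -1, -5, 50, 0],
  [0, 0, 0, -1, -5, 70, 0],
  [0, 0, 0, -1, -5, 84, 0],
  [0, 0, 0, -1, -5, 84, 0],
  [0, 0, 0, -1, -5, 84, 0],
])

```text
t: 7.35
ee_pos: [0.5407, -0.053, 0.1397]
ee_rot: [-0.613, 0.79, 0.001, -0.001]
wrist_force: [0.5, -0.5, 0.3]
gripper_width: 0.502
grip_force: 0.0
```

Emit:
move_arm([
  [0, 0, 0, 0, 0, 0, -1],
  [0, 0, 0, 0, 0, 0, -1],
  [0, 0, 0, 0, 0, 0, -1],
  [0, 0, 0, 0, 0, 0, -1],
  [0, 0, 0, 0, 0, 0, -1],
  [0, 0, 0, 0, 0, 0, -1],
])

```text
t: 7.85
ee_pos: [0.5413, -0.0539, 0.1418]
ee_rot: [-0.613, 0.79, 0.0, 0.0]
wrist_force: [-4.6, 1.4, 6.4]
gripper_width: 0.116
grip_force: 58.5
```

```bash
python3 -c "
from h import *
s=robot.sense(); p=s['ee_pos']; g=p+R.from_quat(s['ee_rot']).apply([0,0,-.019]); Q=g[:2]-O
print(p,s['gripper_width'],s['wrist_force'],'grasp inc',Q@ex,Q@ey,g[2])
x0=Q@ex; v=np.array([x0-.115,g[2]-.1]); R0=R.from_quat(s['ee_rot'])
for th,f in [(t,.5) for t in np.arange(.1,.79,.11)]+[(.76,.5)]:
    c,n=np.cos(th),np.sin(th); g2=w(.115+v[0]*c+v[1]*n,Q@ey,.1-v[0]*n+v[1]*c)
    Rt=R.from_rotvec(th*f*np.append(ey,0))*R0
    t=g2+Rt.apply([0,0,.019])
    print(round(th,2),np.round((R0.inv()*Rt).as_rotvec(),3),np.round(R0.inv().apply(t-p)*1000,1))
"
```

```text
[ 0.54126708 -0.05393528  0.14184312] 0.11578378498735604 [-4.6414981   1.38358481  6.42069685] grasp inc -0.035589880426755385 -0.02839590513337454 0.16084311623278233
0.1 [-0.05  0.    0.  ] [ -0.   -5.9 -14.8]
0.21 [-0.105  0.     0.   ] [ -0.  -14.  -30.2]
0.32 [-0.16  0.    0.  ] [ -0.1 -23.7 -44.5]
0.43 [-0.215  0.     0.   ] [ -0.1 -35.  -57.7]
0.54 [-0.27  0.    0.  ] [ -0.1 -47.6 -69.5]
0.65 [-0.325  0.     0.   ] [ -0.1 -61.4 -79.7]
0.76 [-0.38  0.    0.  ] [ -0.1 -76.3 -88.4]
0.76 [-0.38  0.    0.  ] [ -0.1 -76.3 -88.4]
```

```bash
cat >> h.py <<'E'
def lift(ths,f=.25):
    """rows from the measured pose at the grip just made (saved) to lid angles"""
    p,q=map(np.array,([.54127,-.05394,.14184],[-.613,.790,0,0])); R0=R.from_quat(q)
    v=np.array([-.1506,.058]); s=robot.sense(); Rn=R.from_quat(s["ee_rot"])
    for th in ths:
        c,n=np.cos(th),np.sin(th); Rt=R.from_rotvec(th*f*np.append(ey,0))*R0
        t=w(.115+v[0]*c+v[1]*n,-.0284,.1-v[0]*n+v[1]*c)+Rt.apply([0,0,.019])
        print(round(th,2),np.round((Rn.inv()*Rt).as_rotvec(),3),np.round(Rn.inv().apply(t-s["ee_pos"])*1000,1))
E
python3 -c "
from h import *
lift(np.arange(.05,.75,.05))"
```

```text
0.05 [-0.012  0.001 -0.001] [ 0.  -2.8 -4.6]
0.1 [-0.025  0.001 -0.001] [  0.   -6.1 -11.9]
0.15 [-0.037  0.001 -0.001] [ -0.   -9.6 -19. ]
0.2 [-0.05   0.001 -0.001] [ -0.  -13.6 -25.9]
0.25 [-0.062  0.001 -0.001] [ -0.  -17.8 -32.7]
0.3 [-0.075  0.001 -0.001] [ -0.  -22.4 -39.1]
0.35 [-0.087  0.001 -0.001] [ -0.  -27.3 -45.4]
0.4 [-0.1    0.001 -0.001] [ -0.1 -32.6 -51.3]
0.45 [-0.112  0.001 -0.001] [ -0.1 -38.1 -57. ]
0.5 [-0.125  0.001 -0.001] [ -0.1 -43.9 -62.4]
0.55 [-0.137  0.001 -0.001] [ -0.1 -49.9 -67.5]
0.6 [-0.15   0.001 -0.001] [ -0.1 -56.2 -72.3]
0.65 [-0.162  0.001 -0.001] [ -0.1 -62.7 -76.7]
0.7 [-0.175  0.001 -0.001] [ -0.1 -69.4 -80.8]
```

Emit:
move_arm([
  [-0.012, 0, 0, 0, -2.5, -7, -1],
  [-0.025, 0, 0, 0, -5.5, -14, -1],
  [-0.037, 0, 0, 0, -9, -21, -1],
  [-0.05, 0, 0, 0, -13, -28, -1],
  [-0.062, 0, 0, 0, -17, -35, -1],
  [-0.075, 0, 0, 0, -22, -41, -1],
  [-0.087, 0, 0, 0, -27, -47.5, -1],
  [-0.1, 0, 0, 0, -32, -53.5, -1],
])

```text
t: 8.52
ee_pos: [0.5697, -0.0612, 0.1942]
ee_rot: [-0.612, 0.789, 0.043, -0.032]
wrist_force: [-7.7, 2.6, 0.8]
gripper_width: 0.111
grip_force: 58.4
```

```bash
python3 -c "
from h import *
s=robot.sense();print(s['wrist_force'],s['wrist_torque'],s['joint_pos'])
lift([.45,.5,.55,.6,.65,.7,.75])
im,d,P=snap('side'); cv2.imwrite('pics/l1.png',cv2.resize(im[80:330,180:480],None,fx=2.4,fy=2.4)[...,::-1])"
```

```text
[-7.74869307  2.63846353  0.81013034] [ 0.53387377  1.54477392 -0.01217873] [-0.22011204  0.48381571  0.14206179  1.33615737  0.00439315 -1.53899351]
0.45 [-0.005  0.001 -0.001] [ 0.  -8.2 -5.6]
0.5 [-0.018  0.001 -0.001] [  0.  -13.3 -11.5]
0.55 [-0.03   0.001 -0.001] [  0.  -18.8 -17.3]
0.6 [-0.043  0.001 -0.001] [  0.  -24.5 -22.7]
0.65 [-0.055  0.001 -0.001] [  0.  -30.6 -27.8]
0.7 [-0.068  0.001 -0.001] [ -0.  -36.8 -32.6]
0.75 [-0.08   0.001 -0.001] [ -0.  -43.3 -37.1]
```

View pics/l1.png

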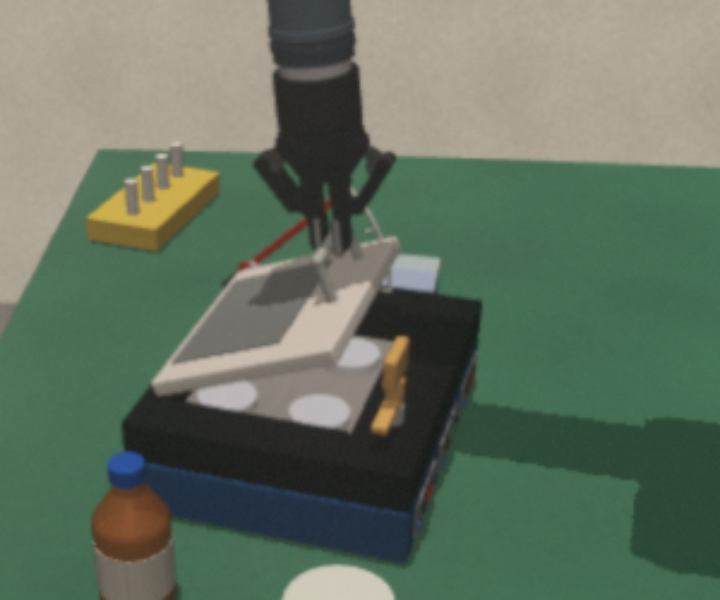

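The lid is up at about 0.38, gripped cleanly, and the wing has stayed put. Continuing to 0.7.

Emit:
move_arm([
  [-0.012, 0, 0, 0, -5, -6, -1],
  [-0.025, 0, 0, 0, -10, -12, -1],
  [-0.037, 0, 0, 0, -15.5, -17.5, -1],
  [-0.05, 0, 0, 0, -21, -23, -1],
  [-0.062, 0, 0, 0, -27, -28, -1],
  [-0.075, 0, 0, 0, -33, -32.5, -1],
  [-0.075, 0, 0, 0, -33, -32.5, -1],
  [-0.075, 0, 0, 0, -33, -32.5, -1],
])

```text
t: 9.23
ee_pos: [0.6065, -0.0706, 0.2261]
ee_rot: [-0.61, 0.787, 0.07, -0.053]
wrist_force: [-6.9, 2.7, 12.5]
gripper_width: 0.111
grip_force: 60.7
```

```bash
cat >> h.py <<'E'
def angs(k=3):
    s=robot.sense(); g=s["ee_pos"]+R.from_quat(s["ee_rot"]).apply([0,0,-.019]); Q=g[:2]-O
    a0=np.arctan2(.058,.1506)
    print("F",np.round(s["wrist_force"],1),"kin",np.arctan2(g[2]-.1,.115-Q@ex)-a0,"r",np.hypot(g[2]-.1,.115-Q@ex),np.hypot(.1506,.058))
    for n in("top","side"):
        L=[];Pn=[]
        for i in range(k):
            im,d,P=snap(n); hsv=cv2.cvtColor(im,cv2.COLOR_RGB2HSV)
            Q=P[...,:2]-O; X=np.stack([Q@ex,Q@ey,P[...,2]],-1)
            red=((hsv[...,0]<8)|(hsv[...,0]>172))&(hsv[...,1]>130)&(hsv[...,2]>60)&(d>0)
            Pn.append(X[red&(X[...,2]>.115)&(X[...,0]<.1)&(abs(X[...,1]+.138)<.015)])
            if i==0: m=cv2.erode(robot.masks_of("lid",n)[0]["mask"].astype(np.uint8),np.ones((3,3)))>0
            L.append(X[m&(d>0)&(X[...,2]>.13)&(X[...,1]>.025)&(X[...,1]<.11)])
        for nm,X in(("ptr",np.concatenate(Pn)),("lid",np.concatenate(L))):
            if len(X)<20: print(n,nm,"few");continue
            l=cv2.fitLine(np.float32(X[:,[0,2]]),cv2.DIST_HUBER,0,.01,.01).ravel()
            print(n,nm,len(X),"ang",round(float(np.arctan(-l[1]/l[0])),3),"z at hinge",round(float(l[3]+l[1]/l[0]*(.115-l[2])),4))
E
python3 -c "
from h import *
angs()
cv2.imwrite('pics/l2.png',cv2.resize(snap('side')[0][80:330,180:480],None,fx=2.4,fy=2.4)[...,::-1])"
```

```text
F [-6.9  2.7 12.5] kin 0.6989593338968805 r 0.16540441191709604 0.16138265086433548
top ptr few
top lid 6512 ang 0.673 z at hinge 0.122
side ptr 126 ang 0.74 z at hinge 0.1186
side lid 2129 ang 0.664 z at hinge 0.1274
```

View pics/l2.png

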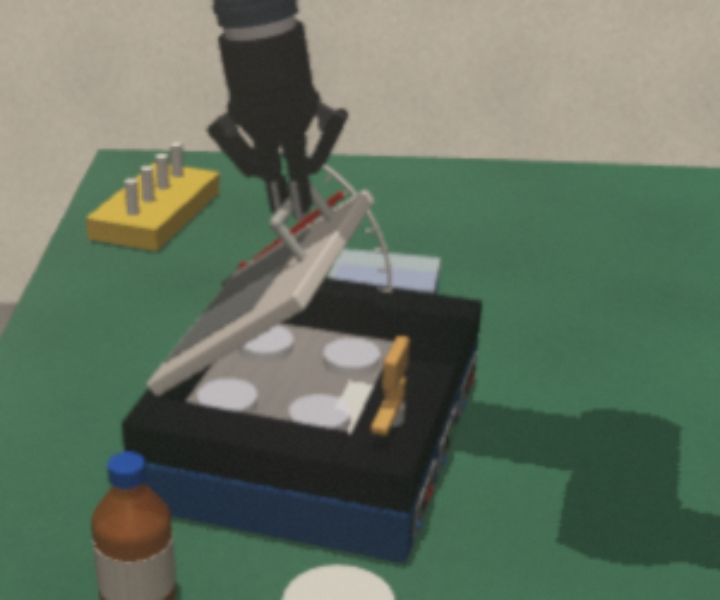

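```bash
cat >> h.py <<'E'
def raypl(n,uv,y):
    c=robot.calibration(n); r=cv2.undistortPoints(np.float64(uv).reshape(-1,1,2),np.array(c["mtx"]),np.array([c["k1"],0,0,0,0.])).reshape(-1,2)
    D=np.c_[r[:,0],-r[:,1],-np.ones(len(r))]@R.from_quat(c["orientation"]).as_matrix().T; C=np.array(c["position"])
    t=(y-(C[:2]-O)@ey)/(D[:,:2]@ey); P=C+t[:,None]*D
    return np.c_[(P[:,:2]-O)@ex,P[:,2]]
def fit(X):
    l=cv2.fitLine(np.float32(X),cv2.DIST_HUBER,0,.001,.001).ravel()
    return len(X),round(float(np.arctan(-l[1]/l[0])),3),"z at hinge",round(float(l[3]+l[1]/l[0]*(.115-l[2]/1)),4)
def redpix(im):
    hsv=cv2.cvtColor(im,cv2.COLOR_RGB2HSV)
    m=((hsv[...,0]<8)|(hsv[...,0]>172))&(hsv[...,1]>120)&(hsv[...,2]>50); m[:140]=0;m[205:]=0;m[:,:270]=0;m[:,345:]=0
    v,u=np.nonzero(m); return np.c_[u,v]
def lidedge(k=3):
    out=[]
    for i in range(k):
        im=snap("side")[0]; m=robot.masks_of("lid","side")[0]["mask"]
        cols=np.arange(250,299); out.append(np.array([[c,np.nonzero(m[:,c])[0].max()+.5] for c in cols if m[:,c].any()]))
    u=np.concatenate(out); cv2.imwrite("pics/m.png",m*255); return u
E
python3 -c "
from h import *
im=cv2.imread('pics/side0.png')[...,::-1]; u=redpix(im); print(u.min(0),u.max(0)); print('ptr0',fit(raypl('side',u,-.138)))
im=snap('side')[0]; u=redpix(im); print('ptr now',fit(raypl('side',u,-.138)))
e=lidedge(); print(e[:49:6].tolist()); print('lid',fit(raypl('side',e,.115)))
"
```

```text
[280 160] [322 191]
ptr0 (119, 0.755, 'z at hinge', 0.1149)
ptr now (57, 0.733, 'z at hinge', 0.1185)Traceback (most recent call last):
  File "<string>", line 5, in <module>
    e=lidedge(); print(e[:49:6].tolist()); print('lid',fit(raypl('side',e,.115)))
  File "h.py", line 66, in lidedge
    u=np.concatenate(out); cv2.imwrite("pics/m.png",m*255); return u
ValueError: all the input arrays must have same number of dimensions, but the array at index 0 has 1 dimension(s) and the array at index 1 has 2 dimension(s)
```

Run:
```python
from h import *
for i in range(3):
    im=snap("side")[0]
    for r in robot.masks_of("lid","side")[:2]:
        m=r["mask"]
        if m.sum()<1500: continue
        e=np.array([[c,np.nonzero(m[:,c])[0].max()+.5] for c in range(250,299) if m[:,c].any()])
        if len(e)>20: print(m.sum(),round(r["confidence"],2),e[::8].tolist(),fit(raypl("side",e,.115)))
# gradient version: lower edge of left side face (light above, dark below)
g=cv2.GaussianBlur(cv2.cvtColor(im,cv2.COLOR_RGB2GRAY),(0,0),1).astype(float)
e=[]
for c in range(250,300):
    r0=int(np.interp(c,[244.6,305],[241,207])); col=g[r0-9:r0+12,c]; dd=np.diff(col); e.append([c,r0-9+dd.argmin()+.5])
e=np.array(e); print(e[::8].tolist(),fit(raypl("side",e,.115)))
```

```text
2546 0.83 [[250.0, 241.5], [258.0, 236.5], [266.0, 233.5], [274.0, 228.5], [282.0, 222.5], [290.0, 217.5], [298.0, 213.5]] (49, 0.684, 'z at hinge', 0.1029)
2332 0.66 [[250.0, 240.5], [258.0, 235.5], [266.0, 231.5], [274.0, 226.5], [282.0, 222.5], [290.0, 217.5], [298.0, 212.5]] (49, 0.673, 'z at hinge', 0.1065)
2451 0.93 [[250.0, 241.5], [258.0, 236.5], [266.0, 231.5], [274.0, 226.5], [282.0, 222.5], [290.0, 217.5], [298.0, 213.5]] (49, 0.683, 'z at hinge', 0.1043)
[[250.0, 241.5], [258.0, 237.5], [266.0, 225.5], [274.0, 220.5], [282.0, 215.5], [290.0, 210.5], [298.0, 205.5]] (50, 0.794, 'z at hinge', 0.0975)
```

Emit:
move_arm([
  [-0.005, 0, 0, 0, -2.5, -2, -1],
  [-0.01, 0, 0, 0, -5, -4, -1],
  [-0.015, 0, 0, 0, -7.5, -6, -1],
  [-0.02, 0, 0, 0, -10, -7.8, -1],
  [-0.02, 0, 0, 0, -10, -7.8, -1],
  [-0.02, 0, 0, 0, -10, -7.8, -1],
  [-0.02, 0, 0, 0, -10, -7.8, -1],
  [-0.02, 0, 0, 0, -10, -7.8, -1],
])

```text
t: 11.0
ee_pos: [0.6168, -0.0733, 0.232]
ee_rot: [-0.61, 0.787, 0.078, -0.06]
wrist_force: [-8.1, 2.0, 12.5]
gripper_width: 0.112
grip_force: 60.7
```

Run:
```python
from h import *
angs(2)
for i in range(4):
    im=snap("side")[0]
    for r in robot.masks_of("lid","side")[:1]:
        m=r["mask"]
        e=np.array([[c,np.nonzero(m[:,c])[0].max()+.5] for c in range(250,292) if m[:,c].any()])
        if m.sum()>1500 and len(e)>20: print(m.sum(),round(r["confidence"],2),fit(raypl("side",e,.115)))
print('ptr now',fit(raypl('side',redpix(im),-.138)))
cv2.imwrite('pics/l3.png',cv2.resize(im[100:260,220:400],None,fx=3.7,fy=3.7,interpolation=cv2.INTER_CUBIC)[...,::-1])
```

```text
F [-8.1  2.  12.5] kin 0.7743502852706328 r 0.165671457751621 0.16138265086433548
top ptr few
top lid 4047 ang 0.745 z at hinge 0.1244
side ptr few
side lid 1108 ang 0.743 z at hinge 0.1288
2001 0.77 (42, 0.765, 'z at hinge', 0.1053)
2129 0.69 (42, 0.766, 'z at hinge', 0.1043)
2168 0.61 (42, 0.766, 'z at hinge', 0.1029)
2011 0.79 (42, 0.751, 'z at hinge', 0.1061)
ptr now (1, -1.28, 'z at hinge', 0.0779)
```

View pics/l3.png

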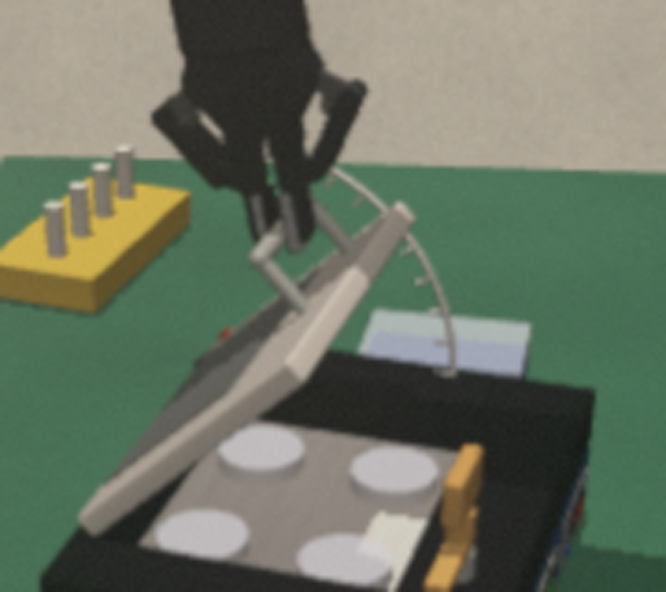

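The lid reads about 0.755 and the pointer 0.757. The pointer is now just hidden behind the raised lid, as expected when they are level. One check from the top camera.

Run:
```python
from h import *
im,d,P=snap("top")
cv2.imwrite('pics/t3.png',cv2.resize(im[150:300,330:480],None,fx=4,fy=4,interpolation=cv2.INTER_CUBIC)[...,::-1])
hsv=cv2.cvtColor(im,cv2.COLOR_RGB2HSV); m=((hsv[...,0]<8)|(hsv[...,0]>172))&(hsv[...,1]>110); v,u=np.nonzero(m[150:300,400:480]); print(len(u))
```

```text
0
```

View pics/t3.png

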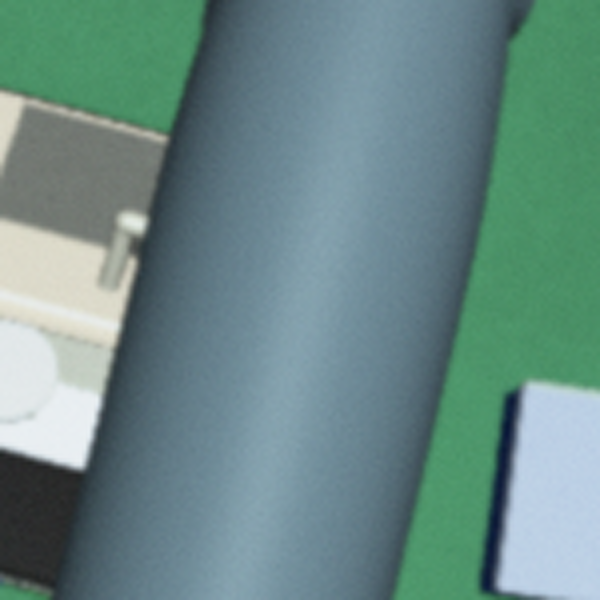

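The arm hides the pointer from above, but the two angle estimates agree and the hold is steady. Handing in.

```bash
python3 -c "
from h import *
s=robot.sense(); print(s['t'],np.abs(s['joint_velocities']).max()); print(robot.job_done())"
```

```text
11.75 0.0014962400685825678
the job is handed in; nothing more can be done
None
```

I handed the job in at 11.75 s. The wing nut is turned to about 1.55 rad, clear of the lid. The gripper holds the lid still at about 0.755 rad, against a pointer reading of about 0.757 taken before the lift, because the raised lid and the arm hid the pointer from both cameras at the end.

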